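# Load the tube racks into the bench analyser and start the run

## Task

Set the blood analyser going on its next batch: pull its rack drawer out, take out the green wash rack and stand it in the blue tray, and stand every grey rack of lavender-capped tubes in a channel of the drawer, flat on the channel floor. Then push the drawer gently home until its catch seats, and after that press the green START button fully down and let it come back up. Leave the white red-capped rack and the sharps jar where they are.

Things in the scene. Friction and masses are not known exactly. Their poses are not given: they have to be found in the camera images.
- sample1: grey rack with ten capped tubes, steel foot, one rigid piece, about 0.4 kg: 112 mm long (x), 46 wide (y), rack body 62 high, 88 over the caps; grip its flat long sides 38 to 62 mm up, across the width. Origin: centre of the underside, z up. Lavender caps. Starts on the bench, belongs in any drawer channel, either way round. Two or three of sample1 to sample3 are there.
- sample2: grey rack with ten capped tubes, steel foot, one rigid piece, about 0.4 kg: 112 mm long (x), 46 wide (y), rack body 62 high, 88 over the caps; grip its flat long sides 38 to 62 mm up, across the width. Origin: centre of the underside, z up. Lavender caps. Starts on the bench, belongs in any drawer channel, either way round. Two or three of sample1 to sample3 are there.
- sample3: grey rack with ten capped tubes, steel foot, one rigid piece, about 0.4 kg: 112 mm long (x), 46 wide (y), rack body 62 high, 88 over the caps; grip its flat long sides 38 to 62 mm up, across the width. Origin: centre of the underside, z up. Lavender caps. Starts on the bench, belongs in any drawer channel, either way round. Two or three of sample1 to sample3 are there.
- wash1: green rack with ten capped tubes, steel foot, one rigid piece, about 0.4 kg: 112 mm long (x), 46 wide (y), rack body 62 high, 88 over the caps; grip its flat long sides 38 to 62 mm up, across the width. Origin: centre of the underside, z up. White caps. Starts in the closed drawer, in channel lane1; just one of wash1 to wash3 is there. Belongs standing in the blue tray.
- wash2: green rack with ten capped tubes, steel foot, one rigid piece, about 0.4 kg: 112 mm long (x), 46 wide (y), rack body 62 high, 88 over the caps; grip its flat long sides 38 to 62 mm up, across the width. Origin: centre of the underside, z up. White caps. Starts in the closed drawer, in channel lane2; just one of wash1 to wash3 is there. Belongs standing in the blue tray.
- wash3: green rack with ten capped tubes, steel foot, one rigid piece, about 0.4 kg: 112 mm long (x), 46 wide (y), rack body 62 high, 88 over the caps; grip its flat long sides 38 to 62 mm up, across the width. Origin: centre of the underside, z up. White caps. Starts in the closed drawer, in channel lane3; just one of wash1 to wash3 is there. Belongs standing in the blue tray.
- serum: white rack with ten capped tubes, steel foot, one rigid piece, about 0.4 kg: 112 mm long (x), 46 wide (y), rack body 62 high, 88 over the caps; grip its flat long sides 38 to 62 mm up, across the width. Origin: centre of the underside, z up. Red caps. A bystander on the bench: leave it alone.
- wash_tray: low open blue tray, fixed, 165 x 94 mm outside (x, y), walls 4 mm thick and 18 mm high; its floor is 4 mm thick. Origin: centre of the underside, z up.
- analyser: white bench analyser, fixed, 300 mm wide (its y), 320 mm deep (its x), 145 mm high. Origin: foot of the middle of its front face; its x points from the front face into the machine, z up. The drawer comes out of the front, towards -x.
- rack_drawer (a joint): how far the rack drawer is out along the analyser's -x, m: 0 home (as at the start), 0.15 fully out; its channels are clear of the housing from 0.135. Moves with 1.5 N; a spring catch needs about 5 N to be pulled off, and 15 to 6 mm before home again resists with about 5 N, then draws the drawer in over the last 4 mm. White front panel 262 mm wide, 14 thick, top edge 118 mm above the bench.
- lane1 (a point): left channel of the drawer (seen from the robot), centre of the channel floor, 15 mm above the bench; axes as the analyser's. The channel is 126 mm long (x) and 54 mm wide (y), open above; between the channels are ribs 24 mm wide and 12 mm high, centres 78 mm apart. Moves with the drawer.
- lane2 (a point): middle channel of the drawer (seen from the robot), centre of the channel floor, 15 mm above the bench; axes as the analyser's. The channel is 126 mm long (x) and 54 mm wide (y), open above; between the channels are ribs 24 mm wide and 12 mm high, centres 78 mm apart. Moves with the drawer.
- lane3 (a point): right channel of the drawer (seen from the robot), centre of the channel floor, 15 mm above the bench; axes as the analyser's. The channel is 126 mm long (x) and 54 mm wide (y), open above; between the channels are ribs 24 mm wide and 12 mm high, centres 78 mm apart. Moves with the drawer.
- drawer_grip (a point): middle of the drawer's dark bar handle, a level round bar about 10 mm thick and 130 mm long along the analyser's y, 35 mm in front of the panel and 100 mm above the bench; it can be pinched from above, fingers before and behind the bar, to pull and to push. Moves with the drawer.
- start (a joint): travel of the START button, m: 0 up, 0.006 fully down; it springs back. Fully down takes 5 N.
- start_top (a point): centre of the top of the round green START button, 32 mm across, on top of the analyser near its front edge on the left; pressed straight down.
- sharps_jar: grey sharps jar with a pale lid, 110 mm across, 155 mm high. Bystander. Origin: centre of the underside.
Mind the look-alikes: they are no part of the job. There is more than one size of the wash_tray; the one meant has the size given above.

How it is judged:
By the outcome, as a careful person would: the job done as asked, in the order asked, and still so for the second after the job is handed in, with the robot touching nothing.
Of sample1, sample2, sample3 only 2 to 3 are there at a start; the rules pass over those that are not, and their reading is None.
Of wash1, wash2, wash3 only 1 to 1 are there at a start; the rules pass over those that are not, and their reading is None.
At some moment in a run one of sample1, sample2, sample3 may be knocked a few centimetres aside while the robot is not near it.
It also fails if it takes over 210 s, if anything falls off the work surface, if the arm or the gripper's body presses on something with over 40 N, if the wrist force passes 120 N, or if a joint passes its speed limit or range.

## Robot

A 6-joint arm with a two-finger parallel gripper is mounted at the origin on the work surface. World frame = base frame: x ahead of the robot, y to its left, z up, the work surface at z = 0. Lengths are in m, angles in rad, forces in N, time in s.
With the tool pointing down it reaches from about 0.25 to 0.775 m from the base axis. Payload 4 kg.
Tool frame: the origin (TCP) lies between the finger pads; the fingertips stand 11 mm ahead of it and the grasp point (between the pads) lies 8 mm behind it (robot.tip_extent is the z of the fingertips in the tool frame, in m); z points along the fingers, y is the line along which they close (so a half turn about z gives the same grasp; the last joint's range is limited). The gripper opens to 94 mm and grips with 3 to 60 N. Pads are 16 mm wide; open, the fingers measure 119 mm over their backs; the gripper's body (75 mm by 177 mm) begins 78 mm behind the grasp point.
Start: joints at [1.23, 0.087, 1.371, -0, 1.684, -0.103], TCP at [0.13, 0.535, 0.217] pointing down, gripper open.
Joint ranges: [-3.1, 3.1], [-0.76, 2.03], [0.27, 2.55], [-1.08, 4.22], [0.17, 2.65], [-2.57, 2.57]. Speed limits (rad/s): [2.79, 2.79, 3.14, 3.14, 3.14, 3.14].

## Interface

Orientations are given as [roll, pitch, yaw] about the fixed x, y, z axes, in that order (R = Rz(yaw) Ry(pitch) Rx(roll)).
In Python, from bench import robot, imaging gives the robot as it stands.
- The arm moves only by the shell command python3 -m pendant 'ROWS'. ROWS is JSON, a list of rows, each a list of 7 numbers: the shift along the world's x, y, z in cm, then the turn, a rotation vector about the world's x, y, z in degrees, then the opening, from 0 (shut) to 1 (fully open). In form: [[dx, dy, dz, ax, ay, az, jaw], ...]. A call has 1 to 8 rows; each row shifts and turns the commanded pose from where the row before left it; what a row does not reach is not made up. A row lasts 1/10 s, in which the tool goes at most 50 mm and 8.59 degrees, less where a joint would pass 70% of its speed; a pose out of reach is approached as far as the arm can. A call is refused whole if a number of a shift passes 5 or a number of a turn 8.59, either way. A call with a gripper value outside its range is refused whole. The fingers move at their own pace and stop on an object; the grip force is fixed at half the most. Time passes only in rows, so rows that do not move let the fingers close. It gives the time, the measured TCP pose, the force, the opening and the grip force at its end, in the units of the state.
- robot.get_obs(): the state, without advancing time (a new reading comes with each control period).
- imaging.snapshot(name): name is "scene" or "top" or "wrist"; returns the picture (480x640x3 uint8, red, green, blue); there is no depth.
- imaging.camera_params(name): a dict with "camera_matrix" (3x3 intrinsics, pixels), "R" (3x3) and "t" (3): a world point X has camera coordinates R X + t. Camera axes: x right, y down, z forward; pixel columns grow to the right and rows downward; lengths in m; the calibration is good to about 2 mm. A picture is of the moment at which its call begins: read the wrist's pose just before it. camera_params takes no time and is no camera call; for the wrist camera it gives the pose at the moment of the call.
- robot.close_job(): hands the job in; it is judged then, once.
The state is a dict: "time": time; "joint_positions": joint angles; "qvel": joint speeds; "joint_torque": joint torques, N m; "tool_pos": TCP position; "ee_rot": TCP orientation; "wrist_force": force on the tool from outside, world axes, zero at the start; "wrist_torque": the same for the moment, N m; "width": finger opening in m; "finger_force": force on a finger pad.
Only numpy, scipy, OpenCV 4.12 (cv2) and the standard library are available. Lean on these libraries where they do the work, as an engineer would, in place of code of your own. Each camera call takes 0.05 s, during which the arm holds its last target. There are 200 camera calls.

## Working session

There is one attempt and no reset: what is moved stays moved. The work goes in short steps, Python scripts to look and compute and a shell command to move; the robot and the scene stay as the last step left them, time stands still between calls to the robot, and variables do not carry over. Pictures are saved under pics/ and viewed, at most 14 in all, crops included, and the job is handed in when it is done.

```bash
ls; mkdir -p pics
cat > h.py <<'E'
from bench import robot, imaging
import cv2, numpy as np
def snap(n,f):
    im=imaging.snapshot(n); cv2.imwrite('pics/'+f+'.png',im[:,:,::-1]); return im
E
python3 - <<'E'
from h import *
snap('scene','s0'); snap('top','t0'); 
for n in('scene','top'):
    p=imaging.camera_params(n); print(n,np.array(p['camera_matrix']).round(1).tolist(),np.array(p['R']).round(4).tolist(),np.array(p['t']).round(4).tolist())
print(robot.get_obs())
E
```

```text
pics
scene [[508.9, 0.0, 323.8], [0.0, 508.9, 239.8], [0.0, 0.0, 1.0]] [[0.5557, -0.8313, -0.0056], [-0.7778, -0.5175, -0.3567], [0.2936, 0.2026, -0.9342]] [-0.27, 0.4604, 1.1609]
top [[567.9, 0.0, 317.2], [0.0, 567.9, 237.5], [0.0, 0.0, 1.0]] [[-0.0021, -1.0, -0.0022], [-0.9903, 0.0023, -0.1387], [0.1388, 0.0019, -0.9903]] [0.0309, 0.5514, 1.3851]
{'time': 0.1, 'joint_positions': array([ 1.22991707e+00,  8.78989814e-02,  1.37208390e+00, -3.44933569e-05,
        1.68359018e+00, -1.03099945e-01]), 'qvel': array([ 5.67555474e-04, -2.61258027e-03, -3.26911191e-03,  4.46305023e-05,
       -5.03430019e-04, -6.14046404e-04]), 'joint_torque': array([ 1.22646867e-03, -3.41249299e+01, -3.03302658e+01,  7.19061820e-02,
        3.04320536e-02, -8.69444216e-05]), 'tool_pos': array([0.12940935, 0.5340806 , 0.21542117]), 'ee_rot': array([-3.13961924e+00, -1.69718209e-04,  2.90380932e+00]), 'wrist_force': array([ 0.14328276, -0.14288578,  0.33604032]), 'wrist_torque': array([-0.0050786 ,  0.02661708,  0.00690669]), 'finger_force': 0.0, 'width': 0.09370520370113804}
```

View pics/s0.png

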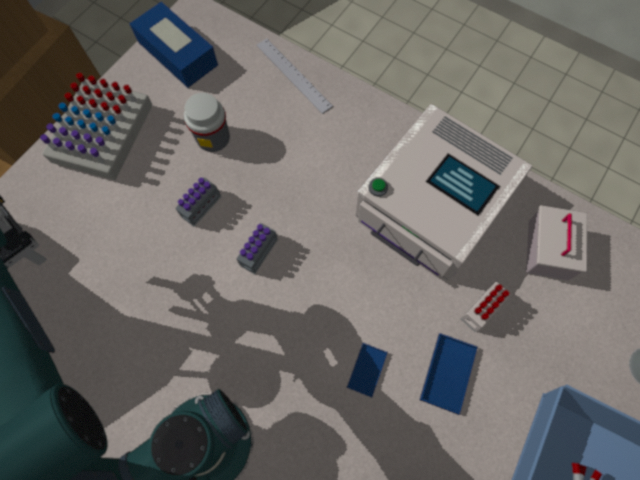

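View pics/t0.png

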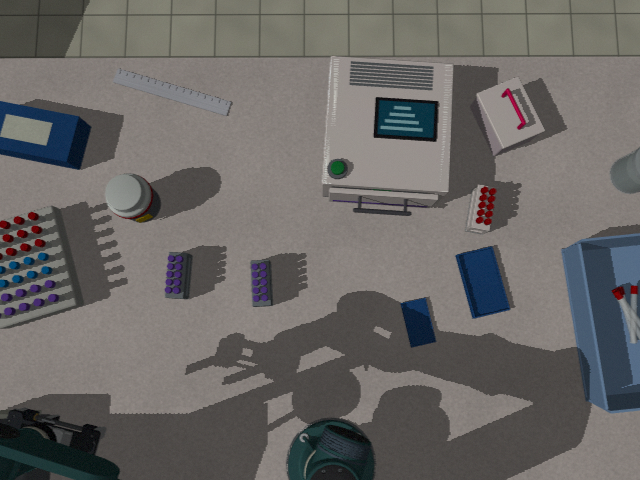

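Scene and top views show two lavender racks (top px ~(177,276) and (261,283)), the larger blue tray (top ~(484,282)), the small look-alike tray, the analyser with its button at top (338,168), and the handle at about (382,211).

```bash
cat >> h.py <<'E'
P={n:imaging.camera_params(n) for n in('scene','top')}
def ray(n,uv,p=None):
    p=p or P[n]; K,R,t=[np.array(p[k],float) for k in('camera_matrix','R','t')]
    return -R.T@t, R.T@np.linalg.solve(K,[uv[0],uv[1],1])
def atz(n,uv,z,p=None):
    c,d=ray(n,uv,p); return c+d*(z-c[2])/d[2]
def proj(n,X,p=None):
    p=p or P[n]; x=np.array(p['camera_matrix'])@(np.array(p['R'])@X+np.array(p['t'])); return x[:2]/x[2]
def tri(a,b):
    # a,b: (c,d) rays
    A=[];B=[]
    for c,d in(a,b):
        M=np.eye(3)-np.outer(d,d)/(d@d); A.append(M);B.append(M@c)
    X=np.linalg.solve(sum(A),sum(B)); return X
def blobs(im,lo,hi,amin=30):
    h=cv2.cvtColor(im,cv2.COLOR_RGB2HSV); m=cv2.inRange(h,np.array(lo),np.array(hi))
    n,l,s,c=cv2.connectedComponentsWithStats(cv2.morphologyEx(m,cv2.MORPH_CLOSE,np.ones((9,9))))
    return [(c[i].round(1),s[i,4],((l==i)&(m>0)).astype('uint8')) for i in range(1,n) if s[i,4]>amin]
LAV=((122,80,50),(145,255,255)); GRN=((60,120,40),(85,255,255)); BLU=((104,150,40),(116,255,255)); RED=((0,150,80),(8,255,255))
E
python3 - <<'E'
from h import *
I={n:cv2.imread(f'pics/{f}.png')[:,:,::-1].copy() for n,f in(('scene','s0'),('top','t0'))}
for nm,c in(('LAV',LAV),('GRN',GRN),('BLU',BLU),('RED',RED)):
    for n in I:
        for b in blobs(I[n],*c):
            r=cv2.minAreaRect(cv2.findNonZero(b[2])); print(nm,n,b[0],b[1],[np.round(x,1) for x in r], atz(n,r[0],{'LAV':.088,'GRN':.15,'BLU':.018,'RED':.088}[nm]).round(3), cv2.boxPoints(r).round(0).tolist() if nm=='BLU' else '')
a=cv2.resize(I['top'][150:350,230:520],None,fx=2.75,fy=2.75,interpolation=cv2.INTER_CUBIC); cv2.imwrite('pics/ct.png',a[:,:,::-1])
a=cv2.resize(I['scene'][170:420,330:530],None,fx=2.4,fy=2.4,interpolation=cv2.INTER_CUBIC); cv2.imwrite('pics/cs.png',a[:,:,::-1])
E
```

```text
LAV scene [ 72.1 139.3] 1087 [array([ 71.7, 139.2]), array([62.9, 20.4]), np.float64(15.2)] [0.399 0.744 0.088] 
LAV scene [194.  193.9] 447 [array([194.3, 193.8]), array([14.1, 36.1]), np.float64(45.0)] [0.454 0.372 0.088] 
LAV scene [254.7 241.9] 474 [array([255.1, 241.6]), array([14.7, 36.9]), np.float64(33.7)] [0.435 0.167 0.088] 
LAV scene [391.1 242.3] 44 [array([392.4, 243.2]), array([33.6,  1.4]), np.float64(35.2)] [ 0.616 -0.114  0.088] 
LAV top [378.2 203.1] 98 [array([379.5, 203.1]), array([93.2,  1.1]), np.float64(3.8)] [ 0.629 -0.122  0.088] 
LAV top [173.7 274.3] 582 [array([173.8, 274.1]), array([16. , 37.4]), np.float64(5.7)] [0.457 0.374 0.088] 
LAV top [259.3 281.7] 560 [array([259.3, 281.8]), array([38.1, 14.7]), np.float64(87.5)] [0.438 0.168 0.088] 
LAV top [ 28.4 297.7] 1133 [array([ 26.7, 298. ]), array([22.4, 61.7]), np.float64(72.8)] [0.4   0.723 0.088] 
GRN scene [378.4 184.7] 126 [array([378.4, 184.7]), array([12.1, 11.6]), np.float64(26.6)] [ 0.703 -0.014  0.15 ] 
GRN top [337.  167.4] 148 [array([337.5, 167.5]), array([13., 13.]), np.float64(0.0)] [ 0.702
[... 1498 characters left out ...]
t64(14.0)] [0.547 0.799 0.088] 
RED scene [491.9 301.6] 472 [array([491.8, 301.7]), array([14.3, 37.2]), np.float64(42.3)] [ 0.62  -0.381  0.088] 
RED scene [595.8 476.4] 34 [array([595.9, 475.8]), array([4.5, 6.5]), np.float64(21.8)] [ 0.409 -0.728  0.088] 
RED top [486.1 205.4] 513 [array([486. , 205.6]), array([15.1, 36.7]), np.float64(9.9)] [ 0.622 -0.382  0.088] 
RED top [ 18.2 232.6] 482 [array([ 20.3, 233.1]), array([34.6, 37.4]), np.float64(74.1)] [0.557 0.749 0.088] 
RED top [635.  289.6] 63 [array([633. , 289.3]), array([5.1, 6.7]), np.float64(9.5)] [ 0.418 -0.723  0.088] 
RED top [617.  293.8] 41 [array([616.8, 293.8]), array([10.8,  5.4]), np.float64(18.4)] [ 0.407 -0.684  0.088]
```

View pics/ct.png

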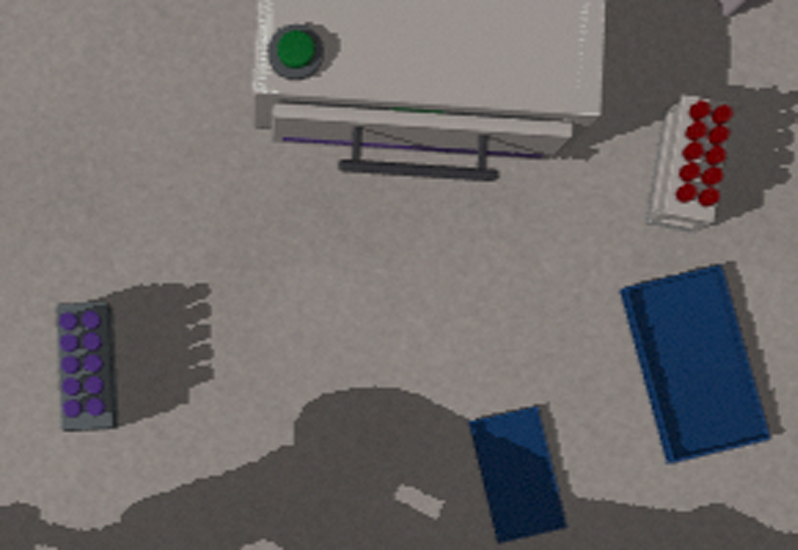

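View pics/cs.png

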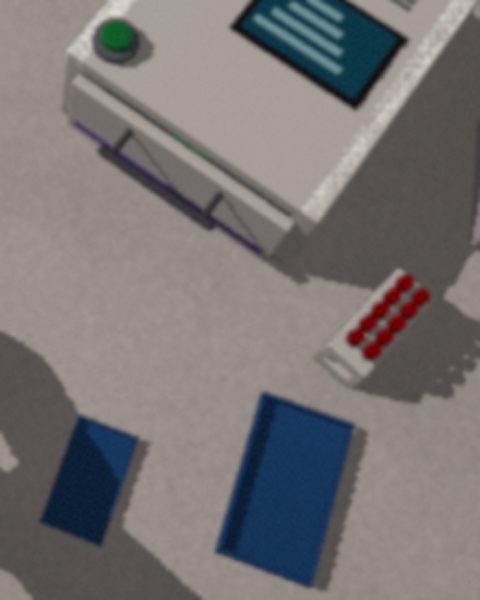

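Run:
```python
from h import *
def T(s,t,name):
    X=tri(ray('scene',s),ray('top',t)); print(name,X.round(4),'res px',(proj('scene',X)-s).round(1),(proj('top',X)-t).round(1)); return X
c=lambda u,v:np.array([230+u/2.75,150+v/2.75]); s=lambda u,v:np.array([330+u/2.4,170+v/2.4])
a=T(s(102,150),c(343,166),'hL'); b=T(s(210,223),c(495,175),'hR'); print('mid',(a+b)/2,'len',np.linalg.norm(a-b),'yaw of analyser',np.degrees(np.arctan2(*(b-a)[[1,0]]))+90)
for z in(.1,):
    print([atz('scene',s(*q),z).round(4) for q in((102,150),(210,223))],[atz('top',c(*q),z).round(4) for q in((343,166),(495,175))])
T((378.4,184.5),(337.2,167.2),'start')
T((194.1,193.8),(173.8,274.1),'rackA'); T((254.9,241.7),(259.3,281.8),'rackB'); T((491.8,301.7),(486,205.5),'serum')
# tray rim corners
for p,q in(((263,392),(622,288)),((354,426),(735,263)),((311,586),(771,437)),((217,552),(670,463))): T(s(*p),c(*q),'tray')
I={n:cv2.imread(f'pics/{f}.png')[:,:,::-1].copy() for n,f in(('scene','s0'),('top','t0'))}
for n in I:
    for b in blobs(I[n],*LAV):
        if 400<b[1]<900:
            pts=cv2.findNonZero(b[2])[:,0].astype(float); W=np.array([atz(n,p,.086)[:2] for p in pts],np.float32)
            r=cv2.minAreaRect(W); print(n,[np.round(x,4) for x in r]); vx=cv2.fitLine(W,cv2.DIST_L2,0,.01,.01).ravel(); print(' yaw',np.degrees(np.arctan2(vx[1],vx[0])).round(1))
```

```text
hL [ 0.6081 -0.0607  0.1023] res px [ 0.1 -0. ] [-0.1  0.1]
hR [ 0.5969 -0.191   0.1152] res px [ 0.4 -0.1] [-0.3  0.3]
mid [ 0.60249833 -0.12586124  0.10875309] len 0.1313494869618797 yaw of analyser -4.929113270554396
[array([ 0.6089, -0.0603,  0.1   ]), array([ 0.6019, -0.1899,  0.1   ])] [array([ 0.6087, -0.061 ,  0.1   ]), array([ 0.6003, -0.1942,  0.1   ])]
start [ 0.6984 -0.0165  0.1616] res px [ 0.5 -0.1] [-0.3  0.4]
rackA [0.4566 0.3769 0.078 ] res px [ 0.4 -0.1] [-0.3  0.3]
rackB [0.4376 0.1702 0.0771] res px [ 0.4 -0.1] [-0.2  0.3]
serum [ 0.6224 -0.3823  0.0832] res px [ 0.5 -0.1] [-0.3  0.3]
tray [ 0.5094 -0.3225  0.0127] res px [ 0.3 -0.1] [-0.2  0.2]
tray [ 0.5248 -0.4137  0.0442] res px [ 2.6 -0.6] [-1.9  1.7]
tray [ 0.372  -0.4506  0.0189] res px [ 0.7 -0.1] [-0.5  0.4]
tray [ 0.3495 -0.361   0.0115] res px [ 0.2 -0. ] [-0.1  0.1]
scene [array([0.4546, 0.3732]), array([0.0395, 0.0911]), np.float64(84.8475)]
 yaw -3.3
scene [array([0.4356, 0.1677]), array([0.0914, 0.0372]), np.float64(4.0566)]
 yaw 4.1
top [array([0.4571, 0.374 ]), array([0.0385, 0.0901]), np.float64(85.6441)]
 yaw -2.6
top [array([0.4381, 0.1686]), array([0.0913, 0.0353]), np.float64(3.0806)]
 yaw 3.2
```

Handle mid is about (0.605, −0.127, 0.10), START (0.70, −0.017, 0.15–0.16), racks (0.457, 0.375) and (0.437, 0.169), tray centre (0.441, −0.386) at yaw 13.5°, and analyser yaw −3.4°. The sizes agree with the text, so I'm moving towards the handle.

```bash
python3 -m pendant '[[2.6,-4,0.5,0,0,-8,1],[2.6,-4,0.5,0,0,-8,1],[2.6,-4,0,0,0,-8,1],[2.6,-4,0,0,0,-8,1],[2.6,-4,0,0,0,-8,1],[2.6,-4,0,0,0,-8,1],[2.6,-4,0,0,0,-8,1],[2.6,-4,0,0,0,-8,1]]'; python3 -m pendant '[[2.6,-4,0,0,0,-8,1],[2.6,-4,0,0,0,-7.8,1],[2.6,-4,0,0,0,0,1],[2.6,-4,0,0,0,0,1],[2.6,-4,0,0,0,0,1],[2.6,-4,0,0,0,0,1],[2.6,-4,0,0,0,0,1],[2.6,-4,0,0,0,0,1]]'
python3 - <<'E'
from h import *
print(robot.get_obs()['tool_pos'],np.degrees(robot.get_obs()['ee_rot']))
a=snap('wrist','w1'); b=snap('top','t1'); p=imaging.camera_params('wrist'); import pickle; pickle.dump(p,open('w1.pkl','wb'))
cv2.imwrite('pics/w1t.png',np.hstack([cv2.resize(a,(400,300)),cv2.resize(b,(400,300))])[:,:,::-1])
E
```

```text
time: 0.9
tool_pos: [0.3379, 0.2128, 0.2262]
ee_rot: [3.142, -0.0, 1.781]
wrist_force: [0.7, 0.5, 0.2]
width: 0.0941
finger_force: 0.0
time: 1.7
tool_pos: [0.5461, -0.1073, 0.2259]
ee_rot: [-3.141, -0.0, 1.511]
wrist_force: [-0.1, 0.5, 0.3]
width: 0.094
finger_force: 0.0
[ 0.54607551 -0.10728734  0.22586961] [-1.79956564e+02 -2.58254429e-02  8.65500937e+01]
```

View pics/w1t.png

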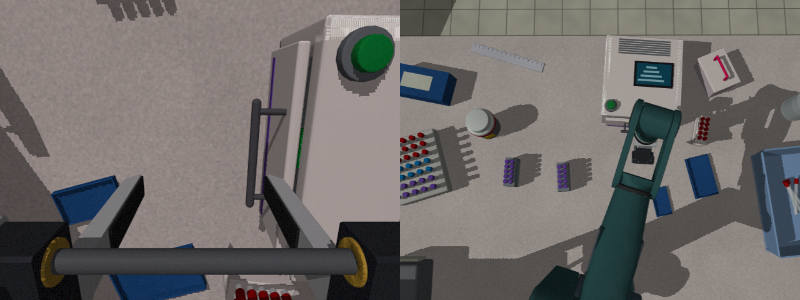

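The wrist view shows the handle bar from (408,163) to (400,325) in full-resolution pixels, and the button near (595,83). The top view shows no third lavender rack.

Run:
```python
from h import *; import pickle
p=pickle.load(open('w1.pkl','rb')); im=cv2.imread('pics/w1.png')[:,:,::-1].copy()
for b in blobs(im,*GRN): print('GRN',b[0],b[1], tri(ray('w',b[0],p),ray('top',(337.2,167.2))).round(4), tri(ray('w',b[0],p),ray('scene',(378.4,184.5))).round(4))
# dark bar edges
g=cv2.cvtColor(im,cv2.COLOR_RGB2GRAY)
for v in (190,250,305):
    r=g[v,370:450]; d=np.where(r<95)[0]+370; print(v,d.min(),d.max(),atz('w',((d.min()+d.max())/2,v),.1,p).round(4))
for u in(400,404):
  d=np.where(g[140:345,u]<95)[0]+140; print(u,d.min(),d.max(),atz('w',(u,d.min()),.1,p).round(4),atz('w',(u,d.max()),.1,p).round(4))
c=lambda u,v:np.array([230+u/2.75,150+v/2.75])
for (w,t) in(((409,163),(343,166)),((399,327),(495,175))): print(tri(ray('w',w,p),ray('top',c(*t))).round(4))
```

```text
GRN [595.1  85.1] 3275 [ 0.6992 -0.0169  0.1616] [ 0.6941 -0.017   0.1691]
GRN [479.4 235.5] 267 [ 0.6071 -0.0247  0.3576] [ 0.5913 -0.0474  0.34  ]
190 401 449 [ 0.622  -0.0791  0.1   ]
250 398 436 [ 0.6161 -0.1253  0.1   ]
305 394 443 [ 0.6172 -0.172   0.1   ]
400 206 332 [ 0.6035 -0.0899  0.1   ] [ 0.602  -0.1954  0.1   ]
404 161 329 [ 0.6068 -0.0569  0.1   ] [ 0.6053 -0.1928  0.1   ]
[ 0.6183 -0.0639  0.0545]
[ 0.6023 -0.1956  0.0913]
```

```bash
python3 -m pendant '[[2.9,-0.95,0,0,0,0,0.33],[2.9,-0.95,0,0,0,0,0.33],[0,0,-3,0,0,0,0.33],[0,0,-3,0,0,0,0.33],[0,0,0,0,0,0,0.33]]'
python3 - <<'E'
from h import *
p=imaging.camera_params('wrist'); a=snap('wrist','w2'); cv2.imwrite('pics/w2s.png',cv2.resize(a,(480,360))[:,:,::-1]); o=robot.get_obs(); print(o['tool_pos'],o['width'])
print('proj of tip plane pads centre at z=.1',[proj('w',np.array([o['tool_pos'][0]+dx,o['tool_pos'][1],.1]),p).round(0)*.75 for dx in(-.015,0,.015)])
E
```

```text
time: 2.3
tool_pos: [0.6003, -0.1227, 0.1605]
ee_rot: [-3.13, -0.003, 1.512]
wrist_force: [-0.2, 0.1, 0.1]
width: 0.0576
finger_force: 0.0
[ 0.60159865 -0.12314348  0.16355361] 0.053259276691255776
proj of tip plane pads centre at z=.1 [array([228., 201.]), array([246.75, 199.5 ]), array([264.75, 198.75])]
```

View pics/w2s.png

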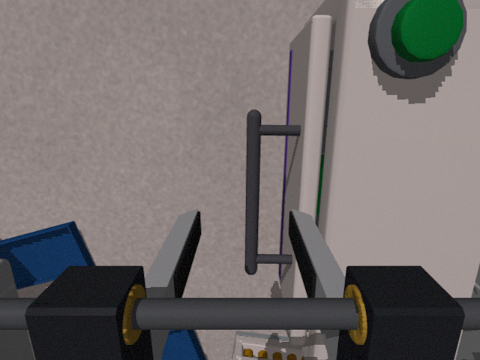

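The bar sits at u≈253 against the TCP's 247, so it is about 5 mm ahead. Descending and gripping.

```bash
python3 -m pendant '[[0.2,0,0,0,0,0,0.33],[0,0,0,0,0,0,0.33],[0,0,0,0,0,0,0.33],[0,0,-2.5,0,0,0,0.33],[0,0,-2.5,0,0,0,0.33],[0,0,-2.3,0,0,0,0.33],[0,0,0,0,0,0,0.33]]';  python3 -m pendant '[[0,0,0,0,0,0,0],[0,0,0,0,0,0,0],[0,0,0,0,0,0,0],[0,0,0,0,0,0,0],[0,0,0,0,0,0,0]]'
```

```text
time: 3.05
tool_pos: [0.6034, -0.1239, 0.0904]
ee_rot: [-3.135, -0.001, 1.511]
wrist_force: [-0.6, -0.4, -0.1]
width: 0.0314
finger_force: 0.0
time: 3.55
tool_pos: [0.6057, -0.1248, 0.0958]
ee_rot: [3.14, 0.001, 1.511]
wrist_force: [-3.2, 0.3, 6.1]
width: 0.01
finger_force: 30.0
```

```bash
python3 -m pendant '[[-1,0.06,0,0,0,0,0],[-2,0.12,0,0,0,0,0],[-2,0.12,0,0,0,0,0],[-2,0.12,0,0,0,0,0],[-2,0.12,0,0,0,0,0],[-2,0.12,0,0,0,0,0],[-2,0.12,0,0,0,0,0],[-1.5,0.09,0,0,0,0,0]]';  python3 -m pendant '[[-0.3,0,0,0,0,0,0],[0,0,0,0,0,0,0],[0,0,0,0,0,0,0]]'
```

```text
time: 4.35
tool_pos: [0.4618, -0.1146, 0.0958]
ee_rot: [3.135, -0.002, 1.511]
wrist_force: [2.4, 3.8, 5.5]
width: 0.01
finger_force: 30.0
time: 4.65
tool_pos: [0.4587, -0.1144, 0.0958]
ee_rot: [3.137, -0.003, 1.511]
wrist_force: [-1.6, 4.9, 6.7]
width: 0.01
finger_force: 30.0
```

```bash
python3 -m pendant '[[0,0,0,0,0,0,0.3],[0,0,0,0,0,0,0.3],[0,0,0,0,0,0,0.3],[0,0,4,0,0,0,0.35],[0,0,5,0,0,0,0.5],[0,0,5,0,0,0,0.5],[-4,0,2,0,0,0,0.5],[0,0,0,0,0,0,0.5]]'
python3 - <<'E'
from h import *; import pickle
o=robot.get_obs(); print(o['tool_pos'],np.degrees(o['ee_rot'])); p=imaging.camera_params('wrist'); pickle.dump(p,open('w3.pkl','wb'))
a=snap('wrist','w3'); b=snap('top','t3'); snap('scene','s3')
z=cv2.resize(b[150:330,300:460],None,fx=2.67,fy=2.67,interpolation=cv2.INTER_CUBIC)[:480]
cv2.imwrite('pics/v3.png',cv2.resize(np.hstack([a,z]),None,fx=.745,fy=.745)[:,:,::-1])
E
```

```text
time: 5.45
tool_pos: [0.4173, -0.1166, 0.2587]
ee_rot: [3.133, 0.004, 1.51]
wrist_force: [0.1, 0.4, 0.8]
width: 0.0468
finger_force: 0.0
[ 0.41731702 -0.11659187  0.25865701] [179.52649025   0.21541774  86.50700103]
```

View pics/v3.png

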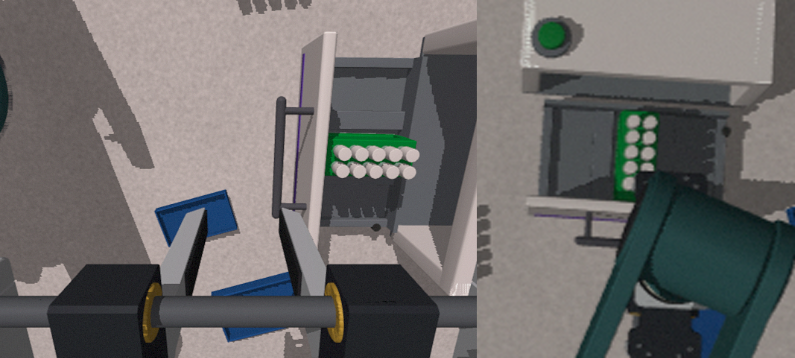

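The drawer is out and wash2 is in the middle channel, with its caps at wrist full-resolution px about (505,217). Lanes 1 and 3 are empty.

Run:
```python
from h import *; import pickle
p=pickle.load(open('w3.pkl','rb')); im=cv2.imread('pics/w3.png')[:,:,::-1].copy(); sc=cv2.imread('pics/s3.png')[:,:,::-1].copy(); tp=cv2.imread('pics/t3.png')[:,:,::-1].copy()
k=1/.745
for q in((343,153),(410,155),(341,171),(408,172),(376,162)): print('cap',atz('w',(q[0]*k,q[1]*k),.103,p).round(4))
# panel top edge, floor edges, ribs
for q,z in(((331,35),.118),((317,235),.118),((335,58),.04),((415,60),.04)): print(atz('w',(q[0]*k,q[1]*k),z,p).round(4))
# lane x extents: seen at floor z=.015
for q in((332,108),(404,110),(333,77),(410,77),(335,130),(400,130)): print('rib/floor',q,atz('w',(q[0]*k,q[1]*k),.027,p).round(4))
# handle ends
for q in((281,101),(277,214)): print('h',atz('w',(q[0]*k,q[1]*k),.1,p).round(4))
for b in blobs(im,*GRN,300): print('GRN',b[0],b[1])
# top-view caps: crop coords
f=lambda x,y:(300+(x-477)*k/2.67,150+y*k/2.67)
for q in((633,122),(651,122),(629,184)): print('topcap',atz('top',f(*q),.103).round(4))
h=cv2.cvtColor(sc,cv2.COLOR_RGB2HSV);
for b in blobs(sc,*GRN,60): print('scene GRN',b[0],b[1])
cv2.imwrite('pics/c3.png',cv2.resize(sc[180:330,300:470],None,fx=3.4,fy=3.4,interpolation=cv2.INTER_CUBIC)[:,:,::-1])
```

```text
cap [ 0.5314 -0.1065  0.103 ]
cap [ 0.6065 -0.1136  0.103 ]
cap [ 0.5298 -0.1273  0.103 ]
cap [ 0.6062 -0.1333  0.103 ]
cap [ 0.5689 -0.1192  0.103 ]
[0.5108 0.0126 0.118 ]
[ 0.4996 -0.198   0.118 ]
[ 0.5389 -0.0023  0.04  ]
[ 0.6367 -0.0105  0.04  ]
rib/floor (332, 108) [ 0.5405 -0.0627  0.027 ]
rib/floor (404, 110) [ 0.6358 -0.0711  0.027 ]
rib/floor (333, 77) [ 0.5409 -0.0239  0.027 ]
rib/floor (410, 77) [ 0.6397 -0.0299  0.027 ]
rib/floor (335, 130) [ 0.5453 -0.0919  0.027 ]
rib/floor (400, 130) [ 0.6329 -0.0973  0.027 ]
h [ 0.4641 -0.0462  0.1   ]
h [ 0.4561 -0.1767  0.1   ]
GRN [488.  196.3] 2629
topcap [ 0.6056 -0.1178  0.103 ]
topcap [ 0.6056 -0.1396  0.103 ]
topcap [ 0.53   -0.1117  0.103 ]
scene GRN [378.4 184.7] 124
scene GRN [388.6 272.9] 114
```

View pics/c3.png

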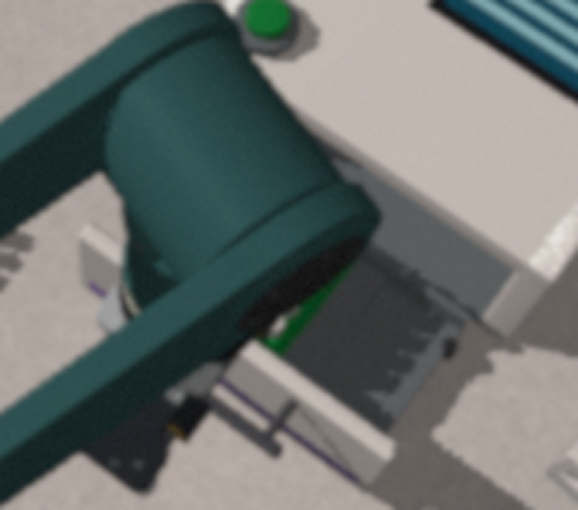

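```bash
python3 -m pendant '[[1.5,0,0,0,0,-8.2,1],[1.5,0,0,0,0,-8.2,1],[1.5,0,0,0,0,-8.2,1],[1.5,0,0,0,0,-8.2,1],[1.5,0,0,0,0,-8.2,1],[1.5,0,0,0,0,-8.2,1],[1.5,-0.1,0,0,0,-8.2,1],[1.5,-0.1,0,0,0,-8.2,1]]'; python3 -m pendant '[[1.5,-0.1,-1,0,0,-8.2,1],[1.5,-0.1,-1,0,0,-8.2,1],[0,-0.1,-1,0,0,-8.2,1],[0,0,0,0,0,0,1]]'
python3 - <<'E'
from h import *; import pickle
o=robot.get_obs(); print(o['tool_pos'],np.degrees(o['ee_rot'])); p=imaging.camera_params('wrist'); pickle.dump(p,open('w4.pkl','wb'))
a=snap('wrist','w4')
for dx,dy in((0,0),(.0445,0),(-.0445,0),(0,.023),(0,-.023)): print(proj('w',np.array([.568+dx,-.122+dy,.103]),p).round(0))
E
```

```text
time: 6.4
tool_pos: [0.5381, -0.1174, 0.2501]
ee_rot: [-3.138, 0.004, 0.361]
wrist_force: [-0.3, -0.3, 0.7]
width: 0.0938
finger_force: 0.0
time: 6.8
tool_pos: [0.5667, -0.1202, 0.2181]
ee_rot: [-3.139, 0.009, -0.063]
wrist_force: [0.0, 0.1, 0.6]
width: 0.0938
finger_force: 0.0
[ 0.56674503 -0.12021646  0.21807372] [-179.87855682    0.50466384   -3.58970179]
[332. 234.]
[328. 174.]
[335. 290.]
[301. 236.]
[363. 233.]
```

View pics/w4.png

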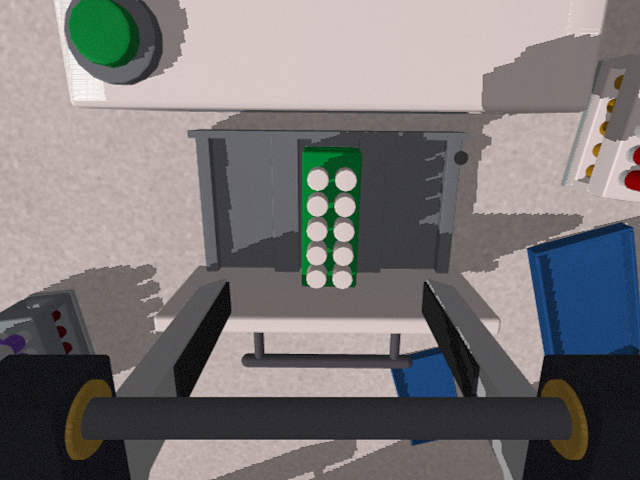

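Wash cap grid centre is (330.5,231) against the predicted (332,234), so it stands at about (0.570, −0.121), yaw −3.5°. Picking it.

```bash
python3 -m pendant '[[0.3,-0.1,-4,0,0,0,1],[0,0,-4,0,0,0,1],[0,0,-3,0,0,0,1],[0,0,-3,0,0,0,1],[0,0,-2,0,0,0,1],[0,0,0,0,0,0,1]]'; python3 -m pendant '[[0,0,0,0,0,0,0.3],[0,0,0,0,0,0,0.3],[0,0,0,0,0,0,0.3],[0,0,0,0,0,0,0.3],[0,0,0,0,0,0,0.3],[0,0,0,0,0,0,0.3],[0,0,0,0,0,0,0.3]]'
python3 - <<'E'
from h import *; import pickle
p=pickle.load(open('w4.pkl','rb')); c,s=np.cos(np.radians(-3.5)),np.sin(np.radians(-3.5))
def loc(uv,z):
    X=atz('w',uv,z,p); d=X[:2]-np.array([.570,-.121]); return np.round([c*d[0]+s*d[1],-s*d[0]+c*d[1]],4)
print('rel to rack: ribs z.027',[loc(q,.027) for q in((273,200),(299,200),(381,200))],'walls',[loc(q,.04) for q in((217,200),(441,200))],'rear',loc((330,138),.02),'front',loc((330,268),.027))
E
```

```text
time: 7.45
tool_pos: [0.5678, -0.1208, 0.0593]
ee_rot: [-3.14, 0.008, -0.061]
wrist_force: [0.1, -0.6, -0.5]
width: 0.0939
finger_force: 0.0
time: 8.15
tool_pos: [0.5708, -0.1224, 0.064]
ee_rot: [3.14, -0.001, -0.063]
wrist_force: [-0.4, -1.4, 0.1]
width: 0.0456
finger_force: 29.9
rel to rack: ribs z.027 [array([0.0087, 0.0519]), array([0.0086, 0.0281]), array([ 0.0085, -0.0469])] walls [array([0.0114, 0.0995]), array([ 0.0111, -0.0979])] rear [ 0.0633 -0.0002] front [-0.0579 -0.0003]
```

```bash
python3 -m pendant '[[0,0,2,0,0,0,0.3],[0,0,4,0,0,0,0.3],[0,0,4,0,0,0,0.3],[0,0,4,0,0,0,0.3],[-2,-4,0,0,0,4,0.3],[-2,-4,0,0,0,4,0.3],[-2,-4,0,0,0,4,0.3],[-2,-4,0,0,0,4,0.3]]'; python3 -m pendant '[[-2,-4,0,0,0,1,0.3],[-2,-4,0,0,0,0,0.3],[-1,-2.4,0,0,0,0,0.3],[0,0,0,0,0,0,0.3],[0,0,0,0,0,0,0.3]]'
python3 - <<'E'
from h import *
o=robot.get_obs(); print(o['tool_pos'],np.degrees(o['ee_rot'])); p=imaging.camera_params('wrist'); snap('scene','s5')
a=snap('wrist','w5'); cv2.imwrite('pics/w5s.png',cv2.resize(a,(480,360))[:,:,::-1])
c,s=np.cos(np.radians(13.5)),np.sin(np.radians(13.5))
for dx,dy in((.0825,.047),(.0825,-.047),(-.0825,-.047),(-.0825,.047)): print(.75*proj('w',np.array([.441+c*dx-s*dy,-.386+s*dx+c*dy,.018]),p).round(0))
E
```

```text
time: 8.95
tool_pos: [0.4892, -0.2823, 0.202]
ee_rot: [-3.139, 0.002, 0.22]
wrist_force: [0.8, -0.3, -4.6]
width: 0.0454
finger_force: 29.9
time: 9.45
tool_pos: [0.44, -0.3854, 0.2019]
ee_rot: [-3.138, 0.001, 0.232]
wrist_force: [-0.1, 0.5, -4.5]
width: 0.0457
finger_force: 29.9
[ 0.43998981 -0.38537276  0.20187555] [-1.79802320e+02  4.19330389e-02  1.33071218e+01]
[206.25  90.75]
[288.75  90.75]
[284.25 224.25]
[211.5  224.25]
```

View pics/w5s.png

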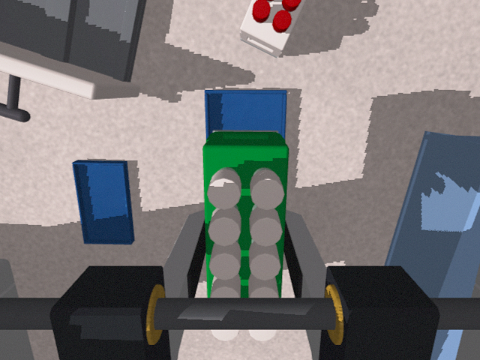

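The tray's far corners at (206,90) and (287,90) match the prediction, so I'm lowering.

```bash
python3 -m pendant '[[0.1,0,-3,0,0,0,0.3],[0,0,-3,0,0,0,0.3],[0,0,-3,0,0,0,0.3],[0,0,-2.5,0,0,0,0.3],[0,0,-1.5,0,0,0,0.3],[0,0,-1,0,0,0,0.3],[0,0,0,0,0,0,0.3],[0,0,0,0,0,0,0.3]]'; python3 -m pendant '[[0,0,-0.4,0,0,0,0.3],[0,0,-0.3,0,0,0,0.3],[0,0,-0.2,0,0,0,0.3],[0,0,0,0,0,0,0.3]]'
```

```text
time: 10.35
tool_pos: [0.4424, -0.3861, 0.0648]
ee_rot: [3.14, -0.001, 0.234]
wrist_force: [1.0, 0.2, -3.6]
width: 0.0457
finger_force: 29.9
time: 10.75
tool_pos: [0.4414, -0.3856, 0.0542]
ee_rot: [-3.141, 0.0, 0.233]
wrist_force: [-0.3, -0.2, -3.8]
width: 0.046
finger_force: 29.9
```

```bash
python3 -m pendant '[[0,0,-0.1,0,0,0,0.3],[0,0,-0.1,0,0,0,0.3],[0,0,0,0,0,0,0.3]]'; python3 -m pendant '[[0,0,-0.1,0,0,0,0.3],[0,0,0,0,0,0,0.3]]'
```

```text
time: 11.05
tool_pos: [0.4417, -0.3859, 0.053]
ee_rot: [3.141, -0.0, 0.233]
wrist_force: [0.2, 0.7, -0.5]
width: 0.0458
finger_force: 30.0
time: 11.25
tool_pos: [0.4418, -0.3859, 0.0529]
ee_rot: [3.141, -0.001, 0.233]
wrist_force: [-0.7, 2.3, 4.9]
width: 0.0459
finger_force: 30.0
```

```bash
python3 -m pendant '[[0,0,0,0,0,0,1],[0,0,0,0,0,0,1],[0,0,0,0,0,0,1],[0,0,0,0,0,0,1],[0,0,4,0,0,0,1],[0,0,4,0,0,0,1],[0,0,4,0,0,0,1],[0,0,4,0,0,0,1]]'; python3 -m pendant '[[-0.1,4.6,0,0,0,-3,1],[-0.1,4.6,0,0,0,-3,1],[-0.1,4.6,0,0,0,-3.7,1],[-0.1,4.6,0,0,0,0,1],[0,4.6,0,0,0,0,1],[0,4.6,0,0,0,0,1],[0,4.6,0,0,0,0,1],[0,4.6,0,0,0,0,1]]';  python3 -m pendant '[[0,4.6,0,0,0,0,1],[0,4.6,0,0,0,0,1],[0,4.6,0,0,0,0,1],[0,4.6,0,0,0,0,1],[0,0,0,0,0,0,1],[0,0,0,0,0,0,1]]'
cat >> h.py <<'E'
def sidebyside(fn,box,fx):
    a=snap('wrist',fn+'w'); b=snap('top',fn+'t'); x,y,w,h=box
    z=cv2.resize(b[y:y+h,x:x+w],None,fx=fx,fy=fx,interpolation=cv2.INTER_CUBIC); a=cv2.resize(a,(480,360)); z=cv2.resize(z,(320,int(320*h/w)))
    z=cv2.copyMakeBorder(z,0,max(0,360-z.shape[0]),0,0,cv2.BORDER_CONSTANT)[:360]; cv2.imwrite('pics/'+fn+'.png',np.hstack([a,z])[:,:,::-1]); return a,b
def lavw(fn,z=.086):
    o=robot.get_obs(); p=imaging.camera_params('wrist'); im=snap('wrist',fn); print('tcp',o['tool_pos'].round(4),np.degrees(o['ee_rot']).round(1))
    for b in blobs(im,*LAV,500):
        W=np.array([atz('w',q,z,p)[:2] for q in cv2.findNonZero(b[2])[:,0].astype(float)],np.float32); v=cv2.fitLine(W,cv2.DIST_L2,0,.01,.01).ravel()
        print('LAV',b[0],b[1],[np.round(x,4) for x in cv2.minAreaRect(W)],'mean',W.mean(0).round(4),'yaw',np.degrees(np.arctan2(v[1],v[0])).round(1))
E
python3 - <<'E'
from h import *
lavw('w6'); t=snap('top','t6')
for b in blobs(t,*LAV,300): r=cv2.minAreaRect(cv2.findNonZero(b[2])); print('top',r[0],atz('top',r[0],.086).round(3))
a=cv2.resize(cv2.imread('pics/w6.png'),(480,360)); z=cv2.resize(t[200:380,400:560],(320,360))[:,:,::-1]; cv2.imwrite('pics/v6.png',np.hstack([a,z]))
E
```

```text
time: 12.05
tool_pos: [0.4415, -0.3857, 0.2129]
ee_rot: [3.141, -0.0, 0.233]
wrist_force: [0.5, -0.3, -0.2]
width: 0.094
finger_force: 0.0
time: 12.85
tool_pos: [0.4373, -0.0161, 0.2116]
ee_rot: [3.141, -0.001, 0.064]
wrist_force: [1.3, -0.4, -0.4]
width: 0.0943
finger_force: 0.0
time: 13.45
tool_pos: [0.4373, 0.1668, 0.2113]
ee_rot: [3.141, 0.0, 0.067]
wrist_force: [0.9, -0.5, -0.3]
width: 0.094
finger_force: 0.0
tcp [0.4373 0.1668 0.2113] [179.9   0.    3.8]
LAV [ 47.8 185.2] 6783 [array([0.4579, 0.3768]), array([0.0449, 0.0929]), np.float64(86.4495)] mean [0.4601 0.3768] yaw -4.3
LAV [373.3 239.2] 5006 [array([0.4333, 0.1321]), array([0.0937, 0.0365]), np.float64(2.5288)] mean [0.4346 0.1324] yaw 3.2
top (173.84158325195312, 274.08416748046875) [0.457 0.374 0.086]
top (26.843814849853516, 297.99676513671875) [0.4   0.724 0.086]
```

View pics/v6.png

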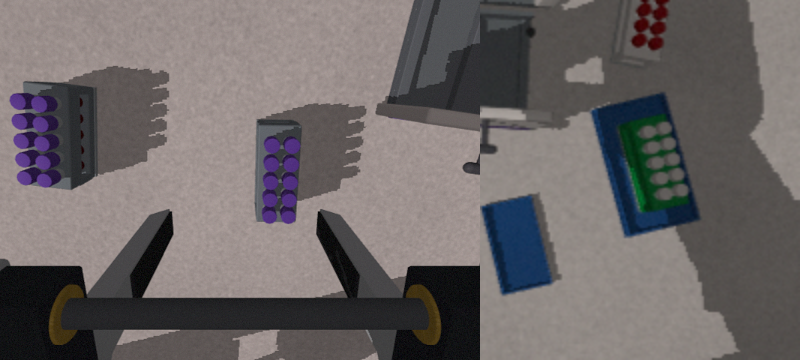

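The wash rack stands in the tray. The nearer lavender rack has been knocked and is now near (0.434, 0.132), wrist px (373,239). I'm re-centring and measuring again.

```bash
python3 -m pendant '[[-0.3,-3.4,-1,0,0,0,1],[0,0,-1,0,0,0,1],[0,0,0,0,0,0,1],[0,0,0,0,0,0,1]]'
python3 - <<'E'
from h import *; lavw('w7')
E
```

```text
time: 13.95
tool_pos: [0.4346, 0.1316, 0.1915]
ee_rot: [-3.141, 0.0, 0.062]
wrist_force: [0.3, 0.5, 0.4]
width: 0.0942
finger_force: 0.0
tcp [0.4346 0.1316 0.1915] [-180.     0.     3.6]
LAV [  5.8 197.4] 1424 [array([0.4565, 0.3554]), array([0.0126, 0.0909]), np.float64(80.5367)] mean [0.4515 0.3585] yaw -7.1
LAV [328.8 241.7] 5362 [array([0.4333, 0.1319]), array([0.094 , 0.0358]), np.float64(3.2448)] mean [0.4344 0.132 ] yaw 3.0
```

```bash
python3 -m pendant '[[0,0,-4,0,0,0,1],[0,0,-4,0,0,0,1],[0,0,-3,0,0,0,1],[0,0,-2.5,0,0,0,1],[0,0,-1,0,0,0,1],[0,0,-0.5,0,0,0,1],[0,0,0,0,0,0,1]]'; python3 -m pendant '[[0,0,0,0,0,0,0.3],[0,0,0,0,0,0,0.3],[0,0,0,0,0,0,0.3],[0,0,0,0,0,0,0.3],[0,0,0,0,0,0,0.3],[0,0,0,0,0,0,0.3],[0,0,0,0,0,0,0.3]]'
```

```text
time: 14.7
tool_pos: [0.4351, 0.1325, 0.0421]
ee_rot: [-3.142, -0.001, 0.064]
wrist_force: [-0.5, 0.1, -0.4]
width: 0.0939
finger_force: 0.0
time: 15.4
tool_pos: [0.4348, 0.1317, 0.0416]
ee_rot: [3.14, -0.0, 0.064]
wrist_force: [0.2, -1.7, 1.8]
width: 0.046
finger_force: 30.0
```

```bash
python3 -m pendant '[[0,0,3,0,0,0,0.3],[0,0,4,0,0,0,0.3],[0,0,4,0,0,0,0.3],[0,0,4,0,0,0,0.3],[2.8,-3.5,0.5,0,0,-2.4,0.3],[2.8,-3.5,0.5,0,0,-2.4,0.3],[2.8,-3.5,0,0,0,-2.3,0.3],[2.8,-3.5,0,0,0,0,0.3]]'; python3 -m pendant '[[2.8,-3.4,0,0,0,0,0.3],[0.2,0,0,0,0,0,0.3],[0,0,0,0,0,0,0.3],[0,0,0,0,0,0,0.3]]'
python3 - <<'E'
from h import *; import pickle
o=robot.get_obs(); print(o['tool_pos'],np.degrees(o['ee_rot'])); p=imaging.camera_params('wrist'); pickle.dump(p,open('w8.pkl','wb'))
a=snap('wrist','w8')
c,s=np.cos(np.radians(-3.5)),np.sin(np.radians(-3.5))
for q in((.571,-.1195),(.5758,-.0417),(.5662,-.1974)):
    for dx,dy in((.063,.027),(.063,-.027),(-.063,-.027),(-.063,.027)):
        X=np.array([q[0]+c*dx-s*dy,q[1]+s*dx+c*dy,.027]); u=proj('w',X,p); cv2.circle(a,(int(u[0]),int(u[1])),3,(255,255,0),-1)
cv2.imwrite('pics/w8a.png',a[:,:,::-1])
E
```

```text
time: 16.2
tool_pos: [0.547, -0.0088, 0.2004]
ee_rot: [-3.141, 0.002, -0.06]
wrist_force: [0.8, 0.8, -2.8]
width: 0.0456
finger_force: 30.0
time: 16.6
tool_pos: [0.5757, -0.0409, 0.2004]
ee_rot: [-3.141, 0.003, -0.059]
wrist_force: [-1.2, -0.6, -4.1]
width: 0.0459
finger_force: 30.0
[ 0.57573248 -0.04091094  0.20043424] [-1.79947842e+02  1.43980737e-01 -3.38906177e+00]
```

View pics/w8a.png

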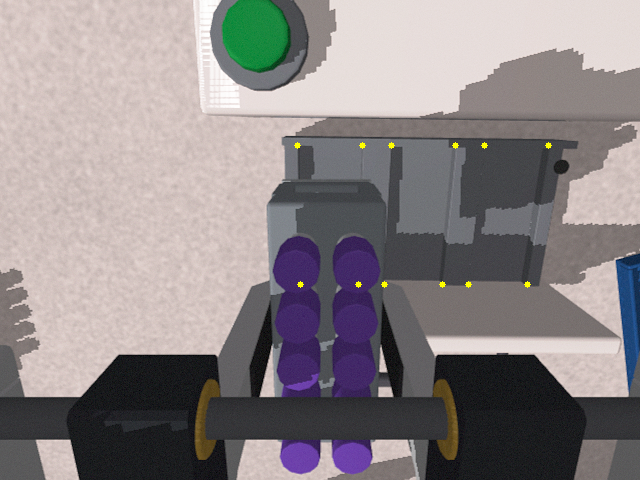

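Predicted channel corners (yellow) line up with the ribs and drawer walls, so I'm lowering into lane 1.

```bash
python3 -m pendant '[[0,-0.1,-3,0,0,0,0.3],[0,0,-3,0,0,0,0.3],[0,0,-3,0,0,0,0.3],[0,0,-2,0,0,0,0.3],[0,0,-1.5,0,0,0,0.3],[0,0,-0.5,0,0,0,0.3],[0,0,-0.5,0,0,0,0.3],[0,0,0,0,0,0,0.3]]'; python3 -m pendant '[[0,0,-0.3,0,0,0,0.3],[0,0,-0.2,0,0,0,0.3],[0,0,0,0,0,0,0.3]]';python3 -m pendant '[[0,0,-0.2,0,0,0,0.3],[0,0,0,0,0,0,0.3]]'
```

```text
time: 17.45
tool_pos: [0.5769, -0.0426, 0.0671]
ee_rot: [3.141, -0.001, -0.059]
wrist_force: [0.2, 0.1, -2.3]
width: 0.0459
finger_force: 30.0
time: 17.75
tool_pos: [0.5767, -0.0428, 0.0617]
ee_rot: [3.141, -0.0, -0.06]
wrist_force: [0.2, 0.6, -3.8]
width: 0.0458
finger_force: 30.0
time: 17.95
tool_pos: [0.5765, -0.0428, 0.0593]
ee_rot: [3.142, 0.0, -0.06]
wrist_force: [0.2, 0.9, -3.7]
width: 0.046
finger_force: 30.0
```

```bash
python3 -m pendant '[[0,0,-0.2,0,0,0,0.3],[0,0,0,0,0,0,0.3],[0,0,0,0,0,0,0.3]]';python3 -m pendant '[[0,0,-0.1,0,0,0,0.3],[0,0,0,0,0,0,0.3]]'
```

```text
time: 18.25
tool_pos: [0.5765, -0.0428, 0.0574]
ee_rot: [3.142, 0.0, -0.06]
wrist_force: [0.2, -0.2, -3.5]
width: 0.0457
finger_force: 30.0
time: 18.45
tool_pos: [0.5767, -0.0428, 0.0567]
ee_rot: [3.141, -0.0, -0.06]
wrist_force: [0.7, -0.0, -2.5]
width: 0.0458
finger_force: 30.0
```

```bash
python3 -m pendant '[[0,0,-0.1,0,0,0,0.3],[0,0,0,0,0,0,0.3],[0,0,0,0,0,0,0.65],[0,0,0,0,0,0,0.65],[0,0,0,0,0,0,0.65]]';python3 -m pendant '[[0,0,3,0,0,0,0.65],[0,0,4,0,0,0,0.65],[0,0,4,0,0,0,0.65],[0,0,4,0,0,0,0.65],[0,3,0,0,0,8.5,1],[0,3,0,0,0,8.5,1],[0,3,0,0,0,8.5,1],[0,3,0,0,0,8.5,1]]'; python3 -m pendant '[[-1,3,0,0,0,8.5,1],[-1,3,0,0,0,8.5,1],[-1,3,0,0,0,8.5,1],[-1,3,0,0,0,8.5,1],[-1,3,0,0,0,8.5,1],[-1,3,0,0,0,8.5,1],[-1,3,0,0,0,8.5,1],[-1,3,0,0,0,8.5,1]]'; python3 -m pendant '[[-1,2,0,0,0,8.5,1],[-1,2,0,0,0,8.5,1],[-1,1,0,0,0,8.5,1],[-1,0.8,0,0,0,8.5,1],[0,0,0,0,0,8.5,1],[0,0,0,0,0,8.5,1],[0,0,0,0,0,8.5,1],[0,0,0,0,0,8.5,1]]'; python3 -m pendant '[[0,0,0,0,0,8,1],[0,0,0,0,0,0,1],[0,0,0,0,0,0,1]]'
python3 - <<'E'
from h import *
lavw('w9'); t=snap('top','t9')
for b in blobs(t,*LAV,300): r=cv2.minAreaRect(cv2.findNonZero(b[2])); print('top',r[0],atz('top',r[0],.086).round(3))
a=cv2.resize(cv2.imread('pics/w9.png'),(480,360)); z=cv2.resize(t[120:300,300:460],(320,360))[:,:,::-1]; cv2.imwrite('pics/v9.png',np.hstack([a,z]))
E
```

```text
time: 18.95
tool_pos: [0.5768, -0.0428, 0.0556]
ee_rot: [3.141, -0.001, -0.06]
wrist_force: [0.4, 0.2, 1.1]
width: 0.0608
finger_force: 0.0
time: 19.75
tool_pos: [0.5766, 0.0783, 0.2056]
ee_rot: [3.141, -0.0, 0.539]
wrist_force: [0.4, 0.3, 0.9]
width: 0.0899
finger_force: 0.0
time: 20.55
tool_pos: [0.4961, 0.3185, 0.2055]
ee_rot: [3.141, -0.0, 1.727]
wrist_force: [-0.5, 0.1, -0.4]
width: 0.0938
finger_force: 0.0
time: 21.35
tool_pos: [0.4566, 0.3753, 0.2054]
ee_rot: [3.141, 0.0, 2.914]
wrist_force: [-0.0, -0.5, -0.4]
width: 0.0944
finger_force: 0.0
time: 21.65
tool_pos: [0.4566, 0.3752, 0.2054]
ee_rot: [3.142, -0.0, 3.044]
wrist_force: [0.2, 0.4, 0.1]
width: 0.0938
finger_force: 0.0
tcp [0.4566 0.3752 0.2054] [180.   -0.  174.4]
LAV [329.5 233.4] 5003 [array([0.4576, 0.38  ]), array([0.0356, 0.0931]), np.float64(86.6169)] mean [0.4564 0.3802] yaw -3.3
top (348.18621826171875, 224.83447265625) [ 0.576 -0.046  0.086]
top (26.70227813720703, 298.0406799316406) [0.4   0.724 0.086]
```

View pics/v9.png

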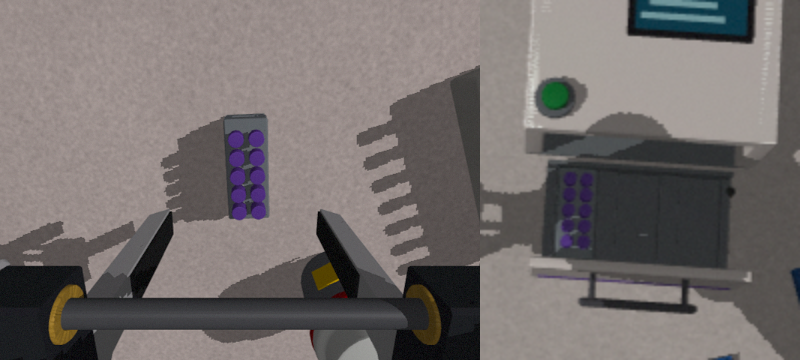

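Rack B is in lane 1. Rack A is at about (0.456, 0.380), yaw −3.3°. I'm checking clearance to the jar before descending.

```bash
python3 - <<'E'
from h import *
print(atz('top',(128,194),.155).round(3), atz('scene',(205,107),.155).round(3))
p=imaging.camera_params('wrist'); print('cam',(-np.array(p['R']).T@np.array(p['t'])).round(3))
E
python3 -m pendant '[[0,0.4,-1,0,0,2.3,1],[0,0,-1,0,0,0,1],[0,0,0,0,0,0,1]]'
python3 - <<'E'
from h import *; lavw('w10')
E
```

```text
[0.638 0.469 0.155] [0.644 0.47  0.155]
cam [0.375 0.385 0.374]
time: 22.05
tool_pos: [0.4557, 0.3786, 0.1832]
ee_rot: [-3.139, -0.003, 3.086]
wrist_force: [-0.5, 0.1, 0.8]
width: 0.0939
finger_force: 0.0
tcp [0.4557 0.3786 0.1832] [-179.9   -0.2  176.8]
LAV [325.5 244. ] 5718 [array([0.4573, 0.3802]), array([0.0357, 0.0936]), np.float64(86.7429)] mean [0.4562 0.3802] yaw -3.4
```

```bash
python3 -m pendant '[[0,0.1,-4,0,0,0,1],[0,0,-4,0,0,0,1],[0,0,-3,0,0,0,1],[0,0,-2,0,0,0,1],[0,0,-1,0,0,0,1],[0,0,-0.3,0,0,0,1],[0,0,0,0,0,0,1],[0,0,0,0,0,0,1]]'; python3 -m pendant '[[0,0,0,0,0,0,0.3],[0,0,0,0,0,0,0.3],[0,0,0,0,0,0,0.3],[0,0,0,0,0,0,0.3],[0,0,0,0,0,0,0.3],[0,0,0,0,0,0,0.3],[0,0,0,0,0,0,0.3]]'
```

```text
time: 22.9
tool_pos: [0.4576, 0.3809, 0.0443]
ee_rot: [3.14, 0.003, 3.087]
wrist_force: [-0.6, -0.4, -0.2]
width: 0.0943
finger_force: 0.0
time: 23.6
tool_pos: [0.4565, 0.3795, 0.0425]
ee_rot: [-3.14, -0.0, 3.087]
wrist_force: [0.2, -2.6, 1.6]
width: 0.0459
finger_force: 30.0
```

```bash
python3 -m pendant '[[0,0,3,0,0,0,0.3],[0,0,4,0,0,0,0.3],[0,0,4.5,0,0,0,0.3],[0,0,4.5,0,0,0,0.3],[0.85,-4.4,0,0,0,0,0.3],[0.85,-4.4,0,0,0,0,0.3],[0.85,-4.4,0,0,0,0,0.3],[0.85,-4.4,0,0,0,0,0.3]]'; python3 -m pendant '[[0.85,-4.4,0,0,0,0,0.3],[0.85,-4.4,0,0,0,0,0.3],[0.85,-4.4,0,0,0,0,0.3],[0.85,-4.4,0,0,0,0,0.3],[0.85,-4.4,0,0,0,0,0.3],[0.85,-4.4,0,0,0,0,0.3],[0.85,-4.4,0,0,0,0,0.3],[0.85,-4.4,0,0,0,0,0.3]]'; python3 -m pendant '[[0.8,-4.4,0,0,0,-0.3,0.3],[0,-0.4,0,0,0,0,0.3],[0,0,0,0,0,0,0.3],[0,0,0,0,0,0,0.3]]'
python3 - <<'E'
from h import *
o=robot.get_obs(); print(o['tool_pos'].round(4),np.degrees(o['ee_rot']).round(1)); p=imaging.camera_params('wrist')
a=snap('wrist','w11')
c,s=np.cos(np.radians(-3.5)),np.sin(np.radians(-3.5))
for q in((.571,-.1195),(.5662,-.1974)):
    for dx,dy in((.063,.027),(.063,-.027),(-.063,-.027),(-.063,.027)):
        X=np.array([q[0]+c*dx-s*dy,q[1]+s*dx+c*dy,.027]); u=proj('w',X,p); cv2.circle(a,(int(u[0]),int(u[1])),3,(255,255,0),-1)
t=snap('top','t11'); s_=snap('scene','s11'); a=cv2.resize(a,(440,330)); z=cv2.resize(s_[190:340,330:490],(352,330))
cv2.imwrite('pics/v11.png',np.hstack([a,z])[:,:,::-1])
E
```

```text
time: 24.4
tool_pos: [0.4899, 0.2028, 0.2011]
ee_rot: [-3.141, -0.002, 3.088]
wrist_force: [1.4, -0.1, -4.0]
width: 0.0457
finger_force: 30.0
time: 25.2
tool_pos: [0.5581, -0.1492, 0.2009]
ee_rot: [3.14, -0.002, 3.087]
wrist_force: [0.9, 0.9, -3.2]
width: 0.0456
finger_force: 30.0
time: 25.6
tool_pos: [0.5662, -0.1947, 0.2014]
ee_rot: [3.14, -0.002, 3.082]
wrist_force: [-0.4, 0.2, -3.6]
width: 0.0457
finger_force: 30.0
[ 0.5662 -0.1947  0.2014] [ 1.799e+02 -1.000e-01  1.766e+02]
```

View pics/v11.png

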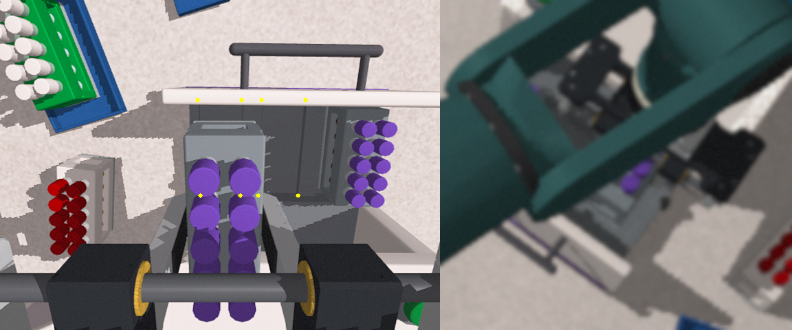

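The handle is at the top of the view, rack B is in lane 1, and the tool is over lane 3. I'm shifting 3 mm and lowering while watching the forces.

```bash
python3 -m pendant '[[0.1,-0.3,-3,0,0,0,0.3],[0,0,-3,0,0,0,0.3],[0,0,-3,0,0,0,0.3],[0,0,-2,0,0,0,0.3],[0,0,-1,0,0,0,0.3],[0,0,-0.5,0,0,0,0.3],[0,0,-0.5,0,0,0,0.3],[0,0,0,0,0,0,0.3]]'; python3 -m pendant '[[0,0,-0.4,0,0,0,0.3],[0,0,-0.3,0,0,0,0.3],[0,0,0,0,0,0,0.3]]';python3 -m pendant '[[0,0,-0.2,0,0,0,0.3],[0,0,0,0,0,0,0.3],[0,0,0,0,0,0,0.3]]'
```

```text
time: 26.55
tool_pos: [0.568, -0.1987, 0.0732]
ee_rot: [-3.141, 0.001, 3.082]
wrist_force: [-0.2, -0.9, -4.0]
width: 0.0461
finger_force: 30.0
time: 26.85
tool_pos: [0.5674, -0.1987, 0.0653]
ee_rot: [3.141, -0.0, 3.082]
wrist_force: [-1.0, 0.1, -3.9]
width: 0.0457
finger_force: 30.0
time: 27.15
tool_pos: [0.5676, -0.1988, 0.0635]
ee_rot: [3.141, -0.0, 3.082]
wrist_force: [-0.3, -0.6, -4.0]
width: 0.0458
finger_force: 30.0
```

Floor contact is expected at TCP z ≈ 0.0575.

```bash
python3 -m pendant '[[0,0,-0.3,0,0,0,0.3],[0,0,-0.1,0,0,0,0.3],[0,0,0,0,0,0,0.3],[0,0,0,0,0,0,0.3]]';python3 -m pendant '[[0,0,-0.1,0,0,0,0.3],[0,0,-0.1,0,0,0,0.3],[0,0,0,0,0,0,0.3]]'; python3 -m pendant '[[0,0,-0.1,0,0,0,0.3],[0,0,0,0,0,0,0.3]]'
```

```text
time: 27.55
tool_pos: [0.5675, -0.1987, 0.0594]
ee_rot: [3.141, -0.0, 3.082]
wrist_force: [0.8, 0.7, -3.6]
width: 0.046
finger_force: 30.0
time: 27.85
tool_pos: [0.5676, -0.1988, 0.0575]
ee_rot: [3.142, 0.0, 3.082]
wrist_force: [0.3, 0.2, -3.7]
width: 0.0457
finger_force: 30.0
time: 28.05
tool_pos: [0.5679, -0.1988, 0.0574]
ee_rot: [-3.141, 0.001, 3.082]
wrist_force: [-0.8, 1.2, 0.8]
width: 0.0458
finger_force: 30.0
```

```bash
python3 -m pendant '[[0,0,0,0,0,0,0.65],[0,0,0,0,0,0,0.65],[0,0,0,0,0,0,0.65],[0,0,3,0,0,0,0.65],[0,0,4,0,0,0,0.65],[0,0,4,0,0,0,0.65],[0,0,4,0,0,0,0.65],[-1,0.8,1,0,0,-8.2,0.65]]';python3 -m pendant '[[-1,0.8,0,0,0,-8.2,0.33],[-1,0.8,0,0,0,-8.2,0.33],[-1,0.8,0,0,0,-8.2,0.33],[-1,0.8,0,0,0,-8.2,0.33],[-1,0.8,0,0,0,-8.2,0.33],[-1,0.8,0,0,0,-8.2,0.33],[-1,0.8,0,0,0,-8.2,0.33],[-1,0.8,0,0,0,-8.2,0.33]]'; python3 -m pendant '[[-1,0.8,0,0,0,-8.2,0.33],[-1,0.4,0,0,0,-8.2,0.33],[0,0,0,0,0,0,0.33],[0,0,0,0,0,0,0.33]]'
python3 - <<'E'
from h import *
o=robot.get_obs(); print(o['tool_pos'].round(4),np.degrees(o['ee_rot']).round(1)); p=imaging.camera_params('wrist')
a=snap('wrist','w12'); t=snap('top','t12')
print('tcp at z.1',[.6875*proj('w',np.array([o['tool_pos'][0]+dx,o['tool_pos'][1],.1]),p).round(0) for dx in(0,.01)])
a=cv2.resize(a,(440,330)); z=cv2.resize(t[150:300,300:460],(352,330)); cv2.imwrite('pics/v12.png',np.hstack([a,z])[:,:,::-1])
E
```

```text
time: 28.85
tool_pos: [0.5601, -0.1924, 0.2228]
ee_rot: [-3.139, 0.011, 2.935]
wrist_force: [-1.2, 0.9, -0.1]
width: 0.0612
finger_force: 0.0
time: 29.65
tool_pos: [0.4772, -0.1265, 0.2167]
ee_rot: [3.141, 0.0, 1.788]
wrist_force: [-0.3, -0.2, -0.2]
width: 0.0309
finger_force: 0.0
time: 30.05
tool_pos: [0.4578, -0.1149, 0.2168]
ee_rot: [3.14, 0.0, 1.51]
wrist_force: [0.2, 1.0, 1.0]
width: 0.031
finger_force: 0.0
[ 0.4578 -0.1149  0.2168] [179.9   0.   86.5]
tcp at z.1 [array([223.4375, 164.3125]), array([233.0625, 163.625 ])]
```

View pics/v12.png

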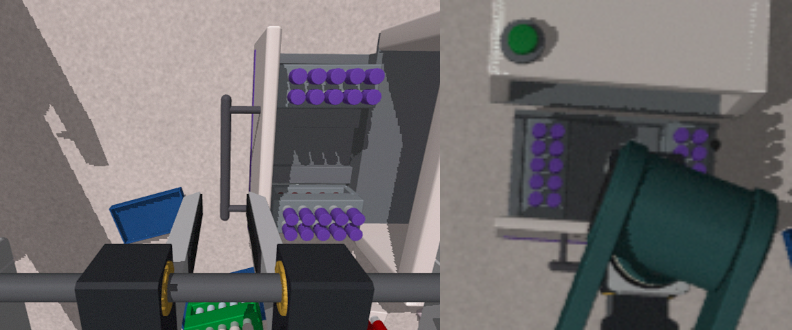

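Both racks stand in their channels and the bar is about 2 mm ahead of the TCP. Gripping the handle.

```bash
python3 -m pendant '[[0.1,0,-3,0,0,0,0.33],[0,0,-3,0,0,0,0.33],[0,0,-3,0,0,0,0.33],[0,0,-2.2,0,0,0,0.33],[0,0,-1,0,0,0,0.33],[0,0,0,0,0,0,0.33]]';python3 -m pendant '[[0,0,0,0,0,0,0],[0,0,0,0,0,0,0],[0,0,0,0,0,0,0],[0,0,0,0,0,0,0]]'; python3 -m pendant '[[1,-0.06,0,0,0,0,0],[1.5,-0.1,0,0,0,0,0],[1.5,-0.1,0,0,0,0,0],[1.5,-0.1,0,0,0,0,0],[1.5,-0.1,0,0,0,0,0],[1.5,-0.1,0,0,0,0,0],[1.5,-0.1,0,0,0,0,0],[1.5,-0.1,0,0,0,0,0]]'
```

```text
time: 30.75
tool_pos: [0.4578, -0.1146, 0.0929]
ee_rot: [-3.138, -0.001, 1.508]
wrist_force: [-0.0, 0.0, 0.1]
width: 0.0311
finger_force: 0.0
time: 31.15
tool_pos: [0.4594, -0.1151, 0.096]
ee_rot: [3.139, 0.001, 1.508]
wrist_force: [-0.6, 0.0, 3.6]
width: 0.0101
finger_force: 30.0
time: 31.95
tool_pos: [0.5747, -0.1234, 0.096]
ee_rot: [3.14, 0.002, 1.507]
wrist_force: [-0.8, -1.4, 5.0]
width: 0.0099
finger_force: 30.0
```

```bash
python3 -m pendant '[[0.6,-0.04,0,0,0,0,0],[0.5,-0.03,0,0,0,0,0],[0.4,-0.03,0,0,0,0,0],[0.3,-0.02,0,0,0,0,0],[0.3,-0.02,0,0,0,0,0],[0.3,-0.02,0,0,0,0,0],[0.2,-0.01,0,0,0,0,0],[0.1,0,0,0,0,0,0]]';python3 -m pendant '[[0.2,0,0,0,0,0,0],[0,0,0,0,0,0,0],[0,0,0,0,0,0,0]]'
```

```text
time: 32.75
tool_pos: [0.5974, -0.1249, 0.096]
ee_rot: [-3.135, 0.002, 1.507]
wrist_force: [-9.6, -1.3, 9.7]
width: 0.0099
finger_force: 30.0
time: 33.05
tool_pos: [0.6011, -0.1252, 0.096]
ee_rot: [-3.139, 0.002, 1.507]
wrist_force: [-5.6, -2.7, 7.6]
width: 0.0098
finger_force: 30.0
```

```bash
python3 -m pendant '[[0.2,0,0,0,0,0,0],[0.1,0,0,0,0,0,0],[0.1,0,0,0,0,0,0],[0,0,0,0,0,0,0],[0,0,0,0,0,0,0]]';python3 -m pendant '[[0.1,0,0,0,0,0,0],[0,0,0,0,0,0,0],[0,0,0,0,0,0,0]]'
```

```text
time: 33.55
tool_pos: [0.6057, -0.1255, 0.096]
ee_rot: [-3.141, 0.003, 1.507]
wrist_force: [-3.7, -2.7, 5.5]
width: 0.0102
finger_force: 30.0
time: 33.85
tool_pos: [0.6058, -0.1255, 0.096]
ee_rot: [-3.138, 0.003, 1.507]
wrist_force: [-6.8, -3.2, 8.6]
width: 0.0104
finger_force: 30.0
```

```bash
python3 -m pendant '[[0,0,0,0,0,0,0.3],[0,0,0,0,0,0,0.3],[0,0,0,0,0,0,0.3],[0,0,4,0,0,0,0.3],[0,0,5,0,0,0,0.3],[0,0,5,0,0,0,0.2],[3,3,0.5,0,0,0,0],[3,3.5,0,0,0,0,0]]';python3 -m pendant '[[2,2.5,0,0,0,0,0],[0,0,0,0,0,0,0],[0,0,0,0,0,0,0]]'
python3 - <<'E'
from h import *
o=robot.get_obs(); print(o['tool_pos'].round(4),np.degrees(o['ee_rot']).round(1),o['width']); p=imaging.camera_params('wrist')
a=snap('wrist','w13')
for b in blobs(a,*GRN,500): print(b[0],b[1],[atz('w',b[0],z,p).round(4) for z in(.155,.16,.165)],tri(ray('w',b[0],p),ray('top',(337.2,167.2))).round(4))
s=snap('scene','s13')
cv2.imwrite('pics/v13.png',np.hstack([cv2.resize(a,(440,330)),cv2.resize(s[160:310,330:490],(352,330))])[:,:,::-1])
E
```

```text
time: 34.65
tool_pos: [0.6694, -0.0597, 0.244]
ee_rot: [3.134, 0.001, 1.505]
wrist_force: [0.8, -0.5, -1.2]
width: 0.0076
finger_force: 0.0
time: 34.95
tool_pos: [0.6876, -0.0333, 0.2382]
ee_rot: [-3.14, 0.0, 1.509]
wrist_force: [0.4, -0.2, 0.0]
width: 0.0004
finger_force: 0.0
[ 0.6876 -0.0333  0.2382] [-179.9    0.    86.5] 0.00037760285467623164
[342.  225.6] 1978 [array([ 0.6994, -0.0147,  0.155 ]), array([ 0.6993, -0.0134,  0.16  ]), array([ 0.6992, -0.0121,  0.165 ])] [ 0.7005 -0.0165  0.1528]
```

View pics/v13.png

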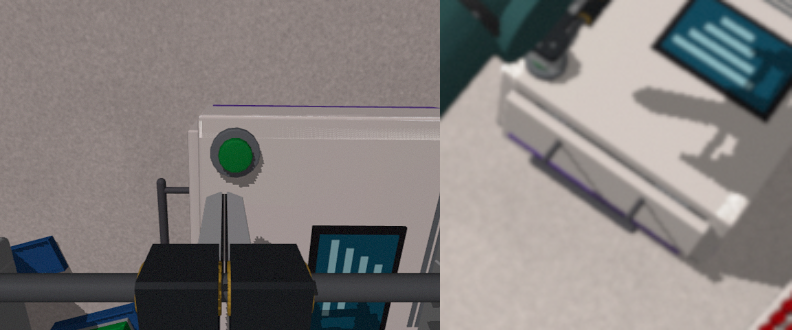

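The button is at (0.6995, −0.016), top at about z 0.155–0.16, and the drawer is flush. Pressing slowly.

```bash
python3 -m pendant '[[1.2,1.7,0,0,0,0,0],[0,0,-3,0,0,0,0],[0,0,-2.6,0,0,0,0],[0,0,0,0,0,0,0],[0,0,-0.3,0,0,0,0],[0,0,-0.3,0,0,0,0],[0,0,0,0,0,0,0]]';python3 -m pendant '[[0,0,-0.3,0,0,0,0],[0,0,-0.2,0,0,0,0],[0,0,0,0,0,0,0]]'; python3 -m pendant '[[0,0,-0.2,0,0,0,0],[0,0,-0.1,0,0,0,0],[0,0,0,0,0,0,0]]'
```

```text
time: 35.75
tool_pos: [0.6999, -0.0175, 0.179]
ee_rot: [3.139, 0.0, 1.507]
wrist_force: [0.1, -0.2, 0.0]
width: 0.0007
finger_force: 0.0
time: 36.05
tool_pos: [0.7002, -0.0174, 0.1738]
ee_rot: [3.139, 0.001, 1.507]
wrist_force: [0.8, -0.8, 4.2]
width: 0.0004
finger_force: 2.0
time: 36.35
tool_pos: [0.7002, -0.0174, 0.1723]
ee_rot: [3.138, 0.001, 1.507]
wrist_force: [-0.7, -1.2, 8.8]
width: 0.0003
finger_force: 4.3
```

```bash
python3 -m pendant '[[0,0,-0.2,0,0,0,0],[0,0,-0.2,0,0,0,0],[0,0,0,0,0,0,0]]'; python3 -m pendant '[[0,0,-0.2,0,0,0,0],[0,0,0,0,0,0,0],[0,0,0,0,0,0,0]]'
```

```text
time: 36.65
tool_pos: [0.7003, -0.0174, 0.172]
ee_rot: [3.135, 0.001, 1.507]
wrist_force: [-4.6, -1.2, 18.1]
width: 0.0005
finger_force: 8.7
time: 36.95
tool_pos: [0.7003, -0.0174, 0.1719]
ee_rot: [3.133, 0.001, 1.507]
wrist_force: [-6.9, -1.6, 21.3]
width: 0.0005
finger_force: 10.8
```

The button has stopped at its end: z no longer moves and the force is 21 N. Lifting away and checking.

```bash
python3 -m pendant '[[0,0,0.5,0,0,0,0],[0,0,1,0,0,0,0],[0,0,3,0,0,0,0],[0,0,4,0,0,0,0],[-4,2,0,0,0,0,0],[-4,3,0,0,0,0,0],[-4,3,0,0,0,0,0],[-4,3,0,0,0,0,0]]';python3 -m pendant '[[-4,3,0,0,0,0,0],[-3,4,0,0,0,0,0],[-2,4,0,0,0,0,0],[0,4,0,0,0,0,0],[0,4,0,0,0,0,0],[0,0,0,0,0,0,0],[0,0,0,0,0,0,0]]'
python3 - <<'E'
from h import *
print(robot.get_obs()['time']); t=snap('top','t14'); s=snap('scene','s14')
t0=cv2.imread('pics/t0.png')[:,:,::-1]; s0=cv2.imread('pics/s0.png')[:,:,::-1]
for n,a,b,box in(('top',t,t0,(330,150,120,70)),('scene',s,s0,(350,190,120,90))):
    x,y,w,h=box; A,B=[cv2.cvtColor(np.ascontiguousarray(i[y:y+h,x:x+w]),cv2.COLOR_RGB2GRAY).astype(np.float32) for i in(a,b)]; print(n,cv2.phaseCorrelate(A,B),abs(A-B).mean())
for b in blobs(t,*GRN,60): print(b[0],b[1])
cv2.imwrite('pics/v14.png',np.hstack([cv2.resize(t[140:340,320:520],(400,400)),cv2.resize(s[170:420,330:580],(400,400))])[:,:,::-1])
E
```

```text
time: 37.75
tool_pos: [0.5374, 0.0941, 0.247]
ee_rot: [-3.138, -0.001, 1.507]
wrist_force: [-0.1, 0.3, 1.0]
width: 0.0007
finger_force: 0.0
time: 38.45
tool_pos: [0.4488, 0.2833, 0.2472]
ee_rot: [-3.139, 0.002, 1.51]
wrist_force: [-0.2, -0.2, 0.4]
width: -0.0001
finger_force: 0.0
38.45
top ((0.13629875225581145, -0.04104058244080733), 0.604865163564682) 19.225834
scene ((-0.10704736383689806, 0.124849701269099), 0.582380529333044) 23.916851
[337.1 167.5] 149
[486.  281.5] 1092
```

View pics/v14.png

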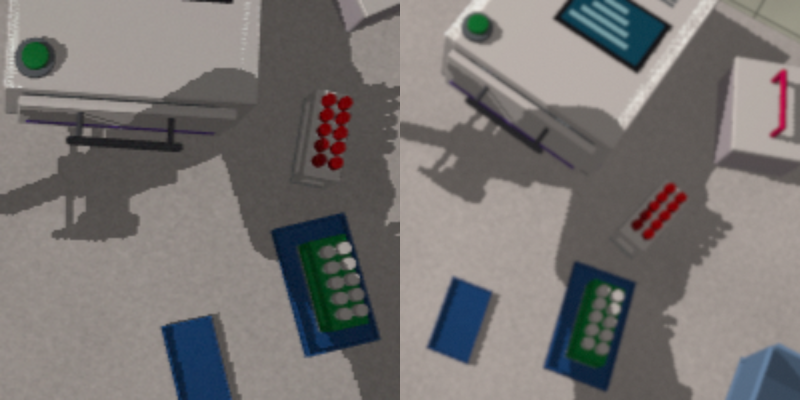

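The final views show the drawer and handle back within 0.15 px of where they started, the button up, the wash rack standing in the large tray, and the serum rack unmoved.

```bash
python3 -c "
from bench import robot; print(robot.close_job())"
```

```text
the job is handed in; nothing more can be done
None
```

The job is done and handed in: wash rack in the blue tray, both lavender racks (only two were there) in lanes 1 and 3, drawer seated home, then START pressed to its stop and released; the serum rack and sharps jar were not touched.

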